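Mix a bottle of touch-up paint on the press-to-run mixer

TASK

Pick up the tall aluminium paint bottle and press it, upright, down onto the middle of the mixer's sprung rubber pad until the pad is fully down, and hold it there for two seconds. Then stand the bottle upright on the floor of the shallow steel tray, in the clear part beside the brush, setting it down without dropping it, and let go. Leave the other things on the bench and the brush where they are.

Things in the scene. Friction and masses are not known exactly. Their poses are not given: they have to be found in the camera images.
- tall_bottle: The tall closed paint bottle, bare aluminium, round: straight body 54 mm in diameter up to 112 mm, short cone shoulder to 122 mm, black screw cap 28 mm in diameter from 122 to 140 mm (the top). About 0.26 kg. Origin at the centre of its underside, z up through the cap. It starts standing on the bench beside the short bottle and the tin, in any of three places.
- short_bottle: A short bottle of the same make and diameter (54 mm), body 54 mm high, 82 mm to the top of its black cap. Not to be used. Origin at the centre of its underside.
- tin: A squat round white and grey tin with steel rims and a flat lid, 72 mm in diameter, 68 mm high. Not to be used. Origin at the centre of its underside.
- mixer: The mixer: a heavy fixed grey box on rubber feet, 150 mm (its x) by 130 mm (its y), flat top at 74 mm, with a small black dial and switch on its -x side. It carries the sprung pad at the centre of its top. Origin at the centre of its underside, z up.
- pad_top (a point): Centre of the upper face of the mixer's round flat black rubber pad, 80 mm in diameter, 100 mm above the bench when up and 88 mm when fully down. Moves with the pad. Its z axis points up.
- pad (a joint): How far the pad is pressed down, in m: 0 up, 0.012 fully down against its stop. It springs back; about 6 N starts it and 12 N in all, the bottle's weight included, holds it fully down.
- tray: The shallow open steel tray, fixed on the bench, 210 mm (its x) by 150 mm (its y), rim 18 mm high, walls 4 mm, inner floor 4 mm above the bench. Origin at the centre of its underside. The brush lies inside along its -y side; the +y part is clear, so the tray's point x 0, y 25 mm is a good place for the bottle.
- brush: A flat paint brush, 170 mm long, wooden handle, lying in the tray along the tray's x near its -y wall. To be left there. Origin near the middle of its underside.
- wrench: A steel open-ended wrench, 190 mm long, lying on the bench at the left. To be left there.
- offcut: A strip of pale wood, 200 by 45 by 22 mm, lying flat on the bench beyond the mixer. To be left there. Origin at the centre of its underside.

How it is judged:
By the outcome, as a careful person would: the job done as asked, in the order asked, and still so for the second after the job is handed in, with the robot touching nothing.
It also fails if it takes over 58 s, if anything falls off the work surface, if the arm or the gripper's body presses on something with over 40 N, if the wrist force passes 120 N, or if a joint passes its speed limit or range.

ROBOT

A 7-joint arm with a two-finger parallel gripper is mounted at the origin on the work surface. World frame = base frame: x ahead of the robot, y to its left, z up, the work surface at z = 0. Lengths are in m, angles in rad, forces in N, time in s.
With the tool pointing down it reaches from about 0.425 to 0.875 m from the base axis. Payload 9.9 kg.
Tool frame: the origin (TCP) lies midway between the tips of the shut fingers; the grasp point (between the pads) lies 19 mm behind it; z points along the fingers, y is the line along which they close (so a half turn about z gives the same grasp; the last joint's range is limited). The gripper opens to 85 mm and grips with 20 to 120 N. Pads are 22 mm wide; open, the fingers measure 114 mm over their backs; the gripper's body (76 mm by 85 mm) begins 54 mm behind the grasp point. The pads swing forward as they close: fully open they stand 13 mm farther back than shut.
Start: joints at [1.227, 0.576, 0.025, 1.437, -0.015, 1.129, -0.057], TCP at [0.173, -0.652, 0.231] pointing down, gripper open.
Joint ranges: [-2.76, 2.76], [-0.34, 2.15], [-1.52, 1.57], [0.19, 2.46], [-1.09, 4.23], [0.17, 1.99], [-2.82, 2.82]. Speed limits (rad/s): [2.22, 2.22, 3.01, 3.01, 3.14, 3.14, 3.14].

INTERFACE

Orientations are given as a unit quaternion [w, x, y, z].
In Python, from cell import env, capture, camera_params gives the robot as it stands.
- The arm moves only by the tool move_arm, never from a script. Its argument "deltas" is text: rows parted by semicolons, each of 5 numbers parted by spaces: the closure, from 0 (fully open) to 1 (shut), then the shift along the tool's x, y, z in mm, then the turn about the tool's z in degrees. In form: grip tx ty tz twist; .... A call has 1 to 20 rows; each row shifts and turns the commanded pose from where the row before left it, along the tool's axes as they then stand; what a row does not reach is not made up. A row lasts 1/12 s, in which the tool goes at most 41.7 mm and 7.16 degrees, less where a joint would pass 70% of its speed; a pose out of reach is approached as far as the arm can. A call is refused whole if a number of a shift passes 41.7 or a number of a turn 7.16, either way. A call with a gripper value outside its range is refused whole. The fingers move at their own pace and stop on an object; the grip force is fixed at half the most. Time passes only in rows, so rows that do not move let the fingers close. It gives the time, the measured TCP pose, the force, the opening and the grip force at its end, in the units of the state.
- env.get_obs(): the state, without advancing time (a new reading comes with each control period).
- capture(name): name is "scene" or "top" or "wrist"; returns (picture, depth): 420x560x3 uint8, red, green, blue; 420x560 float32, m along the optical axis (not along the pixel's ray), 0 where there is no reading.
- camera_params(name): a dict with "camera_matrix" (3x3 intrinsics, pixels), "position" and "rotation" of the camera in the world. Camera axes: x right, y down, z forward; pixel columns grow to the right and rows downward; lengths in m; the calibration is good to about 2 mm. A picture is of the moment at which its call begins: read the wrist's pose just before it. camera_params takes no time and is no camera call; for the wrist camera it gives the pose at the moment of the call.
- env.close_job(): hands the job in; it is judged then, once.
The state is a dict: "time": time; "q": joint angles; "dq": joint speeds; "effort": joint torques, N m; "eef_pos": TCP position; "tcp_rot": TCP orientation; "contact_force": force on the tool from outside, world axes, zero at the start; "torque": the same for the moment, N m; "width": opening from 0.0 (shut) to 1.0 (fully open); "grip_force": force on a finger pad.
Only numpy, scipy, OpenCV 4.12 (cv2) and the standard library are available. Lean on these libraries where they do the work, as an engineer would, in place of code of your own. Each camera call takes 0.05 s, during which the arm holds its last target. There are 200 camera calls.

## Working session

There is one attempt and no reset: what is moved stays moved. The work goes in short steps, Python scripts to look and compute and a tool call to move; the robot and the scene stay as the last step left them, time stands still between calls to the robot, and variables do not carry over. Pictures are saved under pics/ and viewed, at most 10 in all, crops included, and the job is handed in when it is done.

Besides the shell and the picture viewer there is one more tool, called after "Call:" as name(argument=value, ...) on one line, values as JSON. move_arm: Moves the arm, as the interface text tells. Its arguments: {"type":"object","properties":{"deltas":{"type":"string"}},"required":["deltas"]}

```bash
mkdir -p pics; ls; python3 - <<'E'
from cell import env, capture, camera_params
import cv2,numpy as np
o=env.get_obs(); print({k:np.round(v,3) for k,v in o.items()})
for n in("scene","top"):
    p,d=capture(n); cv2.imwrite(f"pics/{n}0.png",p[:,:,::-1]); np.savez(f"{n}0.npz",p=p,d=d)
    c=camera_params(n); print(n,{k:np.round(v,3).tolist() for k,v in c.items()})
E
```

```text
pics
{'time': np.float64(0.0), 'q': array([ 1.227,  0.576,  0.025,  1.438, -0.015,  1.129, -0.057]), 'dq': array([ 0.   , -0.   ,  0.   ,  0.   ,  0.   ,  0.002, -0.   ]), 'effort': array([ 0.0000e+00, -7.6577e+01,  2.2510e+00, -2.8597e+01,  1.5000e-02,
        1.3000e-02, -0.0000e+00]), 'eef_pos': array([ 0.173, -0.652,  0.23 ]), 'tcp_rot': array([-0.001,  0.992,  0.13 , -0.   ]), 'contact_force': array([0.281, 0.135, 0.12 ]), 'torque': array([0.029, 0.005, 0.014]), 'grip_force': np.float64(0.0), 'width': np.float64(1.003)}
scene {'camera_matrix': [[407.965, 0.0, 288.318], [0.0, 407.965, 209.717], [0.0, 0.0, 1.0]], 'position': [1.059, -0.826, 0.807], 'rotation': [-0.434, 0.867, 0.217, -0.116]}
top {'camera_matrix': [[419.915, 0.0, 282.089], [0.0, 419.915, 208.181], [0.0, 0.0, 1.0]], 'position': [0.387, 0.014, 1.307], 'rotation': [-0.057, 0.708, -0.703, 0.048]}
```

View pics/scene0.png

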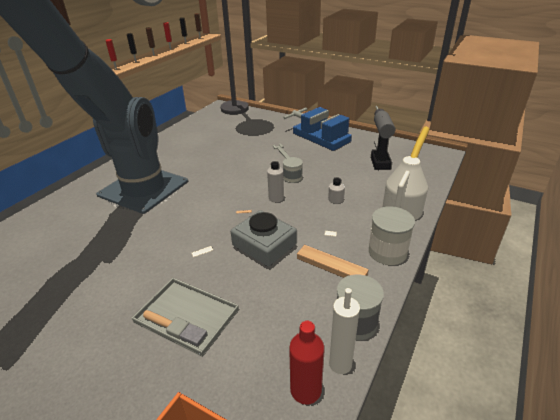

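View pics/top0.png

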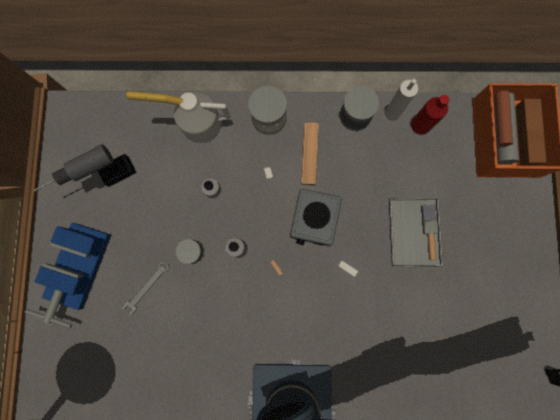

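The scene view shows the tall bottle at (275,182), the tin at (292,170), the short bottle at (336,191), the mixer pad at (263,223) and the tray at (187,315). In the top view, the tall bottle's cap is at (234,247), the short bottle at (210,187), the tin at (188,251), the pad at (316,215), and the tray at (415,232) with the brush on its right.

```bash
cat > h.py <<'E'
import numpy as np,cv2
from cell import env,capture,camera_params
from scipy.spatial.transform import Rotation as R
def cam(n):
    c=camera_params(n); q=np.array(c["rotation"])
    M=R.from_quat(q[[1,2,3,0]]).as_matrix() if q.size==4 else q
    return np.array(c["camera_matrix"]),np.array(c["position"]),M
def ray(C,uv):
    K,p,M=C; uv=np.atleast_2d(uv).astype(float)
    return (np.c_[(uv-K[:2,2])/K[[0,1],[0,1]],np.ones(len(uv))])@M.T
def plane(C,uv,z):
    r=ray(C,uv); return C[1]+r*((z-C[1][2])/r[:,2])[:,None]
def tri(C1,u1,C2,u2):
    a=ray(C1,u1)[0];b=ray(C2,u2)[0]
    s=np.linalg.lstsq(np.c_[a,-b],C2[1]-C1[1],rcond=None)[0]
    x=C1[1]+a*s[0];y=C2[1]+b*s[1]; return (x+y)/2,np.linalg.norm(x-y)
def cloud(C,d):
    v,u=np.mgrid[:d.shape[0],:d.shape[1]]
    uv=np.c_[u.ravel(),v.ravel()]
    return (C[1]+ray(C,uv)*d.ravel()[:,None]).reshape(*d.shape,3)
def blob(m,roi):
    x0,y0,x1,y1=roi; n,l,s,c=cv2.connectedComponentsWithStats(m[y0:y1,x0:x1].astype(np.uint8))
    i=1+np.argmax(s[1:,4]); return c[i]+[x0,y0],s[i]+[x0,y0,0,0,0]
E
python3 - <<'E'
from h import *
np.set_printoptions(precision=4,suppress=True)
D={n:np.load(n+"0.npz") for n in("top","scene")}; C={n:cam(n) for n in D}
g={n:D[n]["p"].max(2) for n in D}
rois={"cap":((224,237,246,258),(266,158,284,172)),"pad":((300,198,333,230),(245,210,283,234)),"scap":((201,178,218,195),(329,176,345,187))}
for k,(a,b) in rois.items():
    ca,sa=blob(g["top"]<45,a); cb,sb=blob(g["scene"]<45,b)
    print(k,ca,sa,cb,sb,tri(C["top"],ca,C["scene"],cb))
P=cloud(C["top"],D["top"]["d"]); z=P[...,2]
for k,(x0,y0,x1,y1),lo,hi in [("cap",(222,236,248,260),.125,.16),("pad",(295,195,340,240),.09,.115),("box",(285,182,348,250),.06,.085),("rim",(385,192,447,272),.0115,.025),("tin",(172,236,205,268),.055,.08),("short",(200,176,222,198),.07,.1),("bench",(280,280,380,330),-.05,.05)]:
    s=P[y0:y1,x0:x1].reshape(-1,3); m=(s[:,2]>lo)&(s[:,2]<hi)&np.isfinite(s[:,2]); q=s[m]
    print(k,m.sum(),np.median(q,0),q.min(0),q.max(0),cv2.minAreaRect(q[:,:2].astype(np.float32)*1000))
E
```

```text
cap [233.2951 246.1967] [229 242   9   9  61] [274.3333 165.119 ] [271 162   7   7  42] (array([0.4565, 0.1674, 0.1282]), np.float64(0.0035028484224660186))
pad [316.1953 214.7812] [303 202  27  26 553] [262.2442 228.3023] [250 222  26  10  86] (array([ 0.5534, -0.0701,  0.0699]), np.float64(0.00018151038809485493))
scap [208.2131 185.0328] [204 181   9   9  61] [336.6923 181.359 ] [334 178   7   7  39] (array([0.6434, 0.2555, 0.0696]), np.float64(0.004022439166796478))
cap 84 [0.4527 0.1633 0.1395] [0.441  0.1504 0.1253] [0.4663 0.1773 0.1453] ((453.76068115234375, 163.73097229003906), (25.525354385375977, 26.49106216430664), 4.3763427734375)
pad 590 [ 0.5487 -0.0704  0.0999] [ 0.5106 -0.1083  0.0941] [ 0.5873 -0.0327  0.1075] ((548.8134765625, -70.3623275756836), (75.42881774902344, 76.58589172363281), 88.63105010986328)
box 1564 [ 0.5397 -0.0667  0.072 ] [ 0.4644 -0.1451  0.06  ] [0.6319 0.0044 0.0809] ((549.12744140625, -70.2525863647461), (129.85556030273438, 150.0417022705078), 78.17882537841797)
rim 907 [ 0.5243 -0.4191  0.0194] [ 0.4052 -0.4558  0.0116] [ 0.6162 -0.3022  0.025 ] ((510.65887451171875, -378.32421875), (210.69775390625, 151.2465057373047), 1.2354111671447754)
tin 476 [0.443  0.3073 0.0683] [0.4082 0.2721 0.0561] [0.4761 0.3448 0.075 ] ((442.2099914550781, 308.4896240234375), (67.87617492675781, 72.6770248413086), 0.30033478140830994)
short 72 [0.6391 0.2519 0.0817] [0.6263 0.2384 0.0704] [0.652  0.266  0.0877] ((639.3184814453125, 251.9163818359375), (27.436765670776367, 25.450407028198242), 28.69162940979004)
bench 4978 [ 0.2879 -0.1135  0.0003] [ 0.2139 -0.2663 -0.0086] [0.3628 0.0368 0.0093] ((288.1891784667969, -115.30488586425781), (146.63673400878906, 303.10369873046875), 0.5041593909263611)
```

Call:
move_arm(deltas="0 0 0 0 5;0 0 0 0 5;0 0 0 0 5;0 28 -28 0 0;0 28 -28 0 0;0 28 -28 0 0;0 28 -28 0 0;0 28 -28 0 0;0 28 -28 0 0;0 28 -28 0 0;0 28 -28 0 0;0 28 -28 0 0;0 28 -28 0 0;0 0 -30 0 0;0 0 -30 0 0;0 0 -30 0 0;0 0 -30 0 0;0 0 -30 0 0;0 0 0 0 0;0 0 0 0 0")

```text
time: 1.77
eef_pos: [0.4544, -0.2212, 0.2313]
tcp_rot: [-0.0, 1.0, 0.001, -0.0]
contact_force: [0.2, 0.2, 0.2]
width: 0.996
grip_force: 0.0
```

Call:
move_arm(deltas="0 0 -30 0 0;0 0 -30 0 0;0 0 -30 0 0;0 0 -30 0 0;0 0 -30 0 0;0 0 -30 0 0;0 0 -30 0 0;0 0 -30 0 0;0 0 -30 0 0;0 0 -30 0 0;0 0 -30 0 0;0 0 -30 0 0;0 0 -25 0 0;0 0 0 0 0;0 0 0 0 0;0 0 0 0 0")

```text
time: 3.1
eef_pos: [0.4555, 0.1606, 0.231]
tcp_rot: [0.0, 1.0, -0.002, -0.0]
contact_force: [-1.2, -0.6, -0.1]
width: 1.003
grip_force: 0.0
```

```bash
python3 - <<'E'
from h import *
np.set_printoptions(precision=4,suppress=True)
o=env.get_obs(); C=cam("wrist"); p,d=capture("wrist"); cv2.imwrite("pics/w1.png",p[:,:,::-1])
np.savez("w1.npz",p=p,d=d,K=C[0],t=C[1],M=C[2]); print(o["eef_pos"],o["q"],C[1],C[2][:,2])
P=cloud(C,d); z=P[...,2]
for lo,hi in((.13,.15),(.055,.075)):
    m=((z>lo)&(z<hi)&(d>0)).astype(np.uint8); n,l,s,c=cv2.connectedComponentsWithStats(m)
    for i in range(1,n):
        if s[i,4]>150: q=P[l==i]; print(lo,s[i],np.median(q,0),cv2.minEnclosingCircle(q[:,:2].astype(np.float32)))
E
```

```text
[0.4555 0.1606 0.231 ] [-0.3331  0.2944 -0.1358  1.9247  0.05    0.9264 -2.0676] [0.5368 0.1602 0.3732] [-0.3122  0.0004 -0.95  ]
0.13 [261 188  32  34 859] [0.4591 0.1671 0.1394] ((0.45764923095703125, 0.16737967729568481), 0.01409706100821495)
0.055 [157   0  49  17 512] [0.6254 0.255  0.0577] ((0.629508912563324, 0.2558560371398926), 0.02226690948009491)
0.055 [  427     0   133   173 12569] [ 0.5477 -0.0325  0.0727] ((0.5506697297096252, -0.06475897133350372), 0.09228194504976273)
0.055 [ 112  162   71   65 3536] [0.4482 0.309  0.0675] ((0.44610294699668884, 0.31061244010925293), 0.03671412169933319)
```

View pics/w1.png

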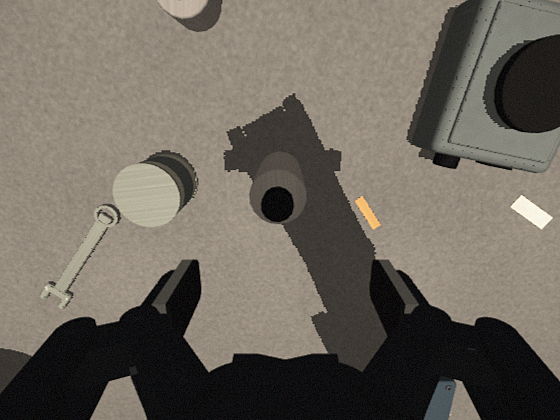

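The wrist view shows the cap at (277,204), between the open fingers. The tin at (147,194) is well clear. I'll centre on the cap using the wrist reading (0.458, 0.167) and descend.

Call:
move_arm(deltas="0 2 -6 0 0;0 0 0 30 0;0 0 0 30 0;0 0 0 30 0;0 0 0 20 0;0 0 0 15 0;0 0 0 15 0;0 0 0 10 0;0 0 0 8 0;0 0 0 0 0;0 0 0 0 0;0 0 0 0 0")

```text
time: 4.15
eef_pos: [0.4575, 0.1681, 0.0739]
tcp_rot: [-0.0, 1.0, -0.001, 0.0]
contact_force: [0.4, 0.2, 0.9]
width: 1.003
grip_force: 0.0
```

Call:
move_arm(deltas="1 0 0 0 0;1 0 0 0 0;1 0 0 0 0;1 0 0 0 0;1 0 0 0 0;1 0 0 0 0;1 0 0 0 0;1 0 0 0 0;1 0 0 0 0;1 0 0 0 0;1 0 0 0 0;1 0 0 0 0")

```text
time: 5.15
eef_pos: [0.4575, 0.1681, 0.0742]
tcp_rot: [-0.0, 1.0, -0.001, 0.001]
contact_force: [-0.8, -1.2, 9.7]
width: 0.618
grip_force: 61.5
```

Call:
move_arm(deltas="1 0 0 -5 0;1 0 0 -15 0;1 0 0 -20 0;1 0 0 -20 0;1 0 0 -20 0;1 0 0 -20 0;1 0 0 -20 0;1 0 0 -20 0;1 9 10 0 0;1 9 25 0 0;1 9 25 0 0;1 9 25 0 0;1 9 25 0 0;1 9 25 0 0;1 9 25 0 0;1 9 25 0 0;1 9 20 0 0;1 9 20 0 0;1 3 11 0 0;1 0 0 0 0")

```text
time: 6.82
eef_pos: [0.5495, -0.0712, 0.2131]
tcp_rot: [0.001, 1.0, -0.003, -0.0]
contact_force: [-0.4, -1.1, -3.0]
width: 0.613
grip_force: 63.8
```

```bash
python3 - <<'E'
from h import *
np.set_printoptions(precision=4,suppress=True)
o=env.get_obs();print(o["eef_pos"],o["width"],o["grip_force"],o["contact_force"])
ims=[]
for n in("wrist","scene","top"):
    C=cam(n); p,d=capture(n); ims.append(p); np.savez(n+"2.npz",p=p,d=d,K=C[0],t=C[1],M=C[2])
    P=cloud(C,d);z=P[...,2]
    for k,lo,hi in(("pad",.093,.107),("box",.062,.084)):
        m=(z>lo)&(z<hi)&(abs(P[...,0]-.55)<.12)&(abs(P[...,1]+.07)<.12); q=P[m]
        if m.sum()>30: print(n,k,m.sum(),np.median(q,0),cv2.minAreaRect(q[:,:2].astype(np.float32)*1000))
cv2.imwrite("pics/w2.png",ims[0][:,:,::-1]); cv2.imwrite("pics/s2.png",cv2.resize(ims[1][120:290,170:370],None,fx=3,fy=3)[:,:,::-1])
E
```

```text
[ 0.5495 -0.0712  0.2131] 0.6132896177336103 63.825190351344645 [-0.3948 -1.0895 -3.0064]
wrist pad 2983 [ 0.5714 -0.0631  0.0995] ((563.8639526367188, -66.21063995361328), (58.72136688232422, 78.94487762451172), 7.521468162536621)
wrist box 10093 [ 0.5934 -0.0617  0.0727] ((554.3441772460938, -67.45716094970703), (129.52772521972656, 148.3193817138672), 78.36998748779297)
scene pad 399 [ 0.5587 -0.073   0.0989] ((557.7045288085938, -72.09963989257812), (76.82244110107422, 74.95924377441406), 32.36833572387695)
scene box 1073 [ 0.585  -0.0983  0.0714] ((556.5089721679688, -68.03752136230469), (131.7244110107422, 149.571044921875), 78.17877197265625)
top pad 56 [ 0.5397 -0.0387  0.1001] ((538.1353149414062, -39.678977966308594), (46.488521575927734, 13.303768157958984), 9.349260330200195)
top box 496 [ 0.5192 -0.025   0.0721] ((551.5115966796875, -18.681705474853516), (157.37615966796875, 58.18504333496094), 5.900222301483154)
```

View pics/w2.png

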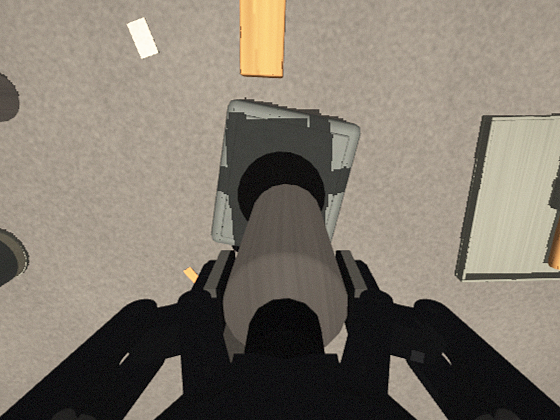

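View pics/s2.png

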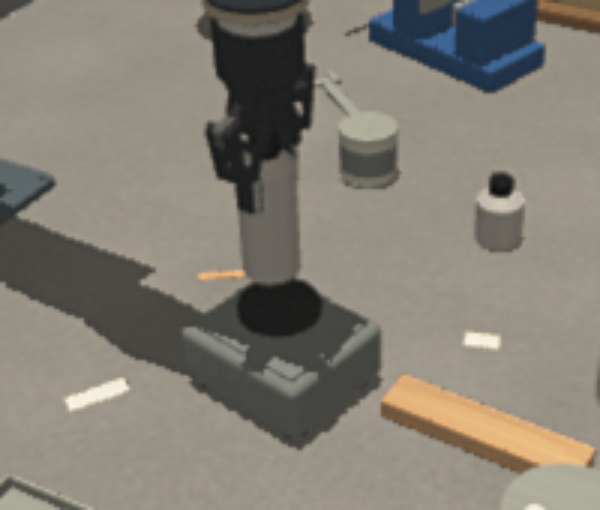

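The bottle hangs upright over the pad. The pad centre averages about (0.553, -0.069) over the views, so I'll shift 3 mm and descend while watching the force.

Call:
move_arm(deltas="1 3 -2 0 0;1 0 0 10 0;1 0 0 10 0;1 0 0 10 0;1 0 0 5 0;1 0 0 4 0;1 0 0 3 0;1 0 0 3 0;1 0 0 0 0;1 0 0 0 0")

```text
time: 7.8
eef_pos: [0.5523, -0.0659, 0.1686]
tcp_rot: [-0.0, 1.0, -0.001, -0.0]
contact_force: [-4.7, 1.6, 4.9]
width: 0.612
grip_force: 64.5
```

Call:
move_arm(deltas="1 0 0 2 0;1 0 0 2 0;1 0 0 2 0;1 0 0 1 0;1 0 0 0 0;1 0 0 0 0")

```text
time: 8.3
eef_pos: [0.5524, -0.066, 0.1623]
tcp_rot: [-0.0, 1.0, -0.001, 0.0]
contact_force: [-5.3, 2.6, 9.1]
width: 0.614
grip_force: 64.9
```

Call:
move_arm(deltas="1 0 0 1 0;1 0 0 1 0;1 0 0 0 0;1 0 0 0 0;1 0 0 0 0")

```text
time: 8.72
eef_pos: [0.5528, -0.066, 0.1621]
tcp_rot: [-0.0, 1.0, -0.001, 0.001]
contact_force: [-11.2, 1.2, 27.9]
width: 0.614
grip_force: 66.7
```

Call:
move_arm(deltas="1 0 0 0 0;1 0 0 0 0;1 0 0 0 0;1 0 0 0 0;1 0 0 0 0;1 0 0 0 0;1 0 0 0 0;1 0 0 0 0;1 0 0 0 0;1 0 0 0 0;1 0 0 0 0;1 0 0 0 0;1 0 0 0 0;1 0 0 0 0;1 0 0 0 0")

```text
time: 9.97
eef_pos: [0.5528, -0.066, 0.1621]
tcp_rot: [-0.0, 1.0, -0.001, 0.001]
contact_force: [-10.7, 1.8, 27.9]
width: 0.619
grip_force: 66.7
```

```bash
python3 - <<'E'
from h import *
np.set_printoptions(precision=4,suppress=True)
C=cam("scene");p,d=capture("scene");P=cloud(C,d);z=P[...,2]
cv2.imwrite("pics/s3.png",cv2.resize(p[120:290,170:370],None,fx=3,fy=3)[:,:,::-1])
m=(z>.080)&(z<.107)&(np.hypot(P[...,0]-.553,P[...,1]+.069)<.042)&(np.hypot(P[...,0]-.553,P[...,1]+.069)>.031)
print(m.sum(),np.median(z[m]),np.percentile(z[m],[10,90]))
E
```

```text
153 0.08660342721765835 [0.0822 0.0886]
```

Call:
move_arm(deltas="1 0 0 0 0;1 0 0 0 0;1 0 0 0 0;1 0 0 0 0;1 0 0 0 0;1 0 0 0 0;1 0 0 0 0;1 0 0 0 0;1 0 0 0 0;1 0 0 0 0;1 0 0 0 0;1 0 0 0 0;1 0 0 0 0;1 0 0 0 0;1 0 0 0 0")

```text
time: 11.27
eef_pos: [0.5528, -0.066, 0.1621]
tcp_rot: [-0.0, 1.0, -0.001, 0.001]
contact_force: [-10.8, 1.1, 28.6]
width: 0.616
grip_force: 66.7
```

View pics/s3.png

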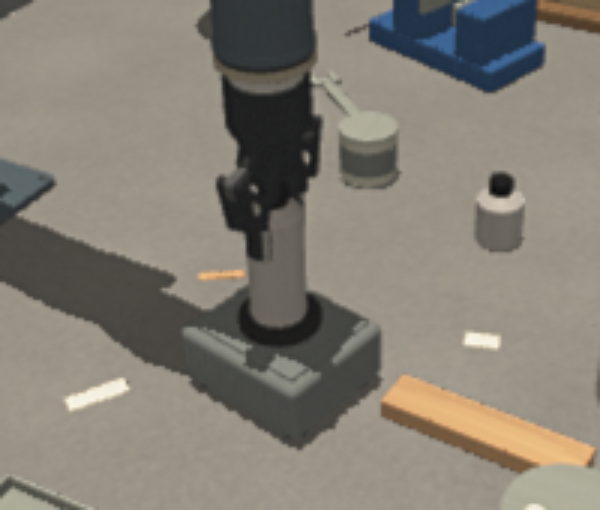

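The picture shows the bottle upright near the middle of the pad, with the pad down: its rim depth is about 0.087 m. It was held for more than 2.5 s. Next I lift and move over the tray.

Call:
move_arm(deltas="1 0 0 -3 0;1 0 0 -6 0;1 0 0 -12 0;1 0 0 -17 0;1 0 0 -17 0;1 -3 10 0 0;1 -3 20 0 0;1 -3 25 0 0;1 -3 25 0 0;1 -3 25 0 0;1 -4 25 0 0;1 -4 25 0 0;1 -4 25 0 0;1 -4 25 0 0;1 -4 25 0 0;1 -3 25 0 0;1 -2 20 0 0;1 0 10 0 0;1 0 0 0 0;1 0 0 0 0")

```text
time: 12.93
eef_pos: [0.5117, -0.351, 0.2134]
tcp_rot: [-0.0, 1.0, -0.001, -0.0]
contact_force: [0.7, 0.3, -3.5]
width: 0.612
grip_force: 63.8
```

```bash
python3 - <<'E'
from h import *
np.set_printoptions(precision=4,suppress=True)
o=env.get_obs();print(o["eef_pos"],o["width"],o["grip_force"],o["contact_force"])
for n in("wrist","scene"):
    C=cam(n); p,d=capture(n); P=cloud(C,d);z=P[...,2]; cv2.imwrite(f"pics/{n}4.png",p[:,:,::-1])
    m=(z>.012)&(z<.024)&(abs(P[...,0]-.51)<.13)&(abs(P[...,1]+.378)<.1); q=P[m]
    print(n,m.sum(),q.min(0),q.max(0),cv2.minAreaRect(q[:,:2].astype(np.float32)*1000))
    m=(abs(P[...,0]-.51)<.05)&(abs(P[...,1]+.345)<.03)&(z<.03)&(z>-.02);print("floor",np.median(z[m]))
    # bottle: centre per height slice
    for lo in(.14,.16,.18,.2):
        m=(z>lo)&(z<lo+.015)&(np.hypot(P[...,0]-o["eef_pos"][0],P[...,1]-o["eef_pos"][1])<.04); q=P[m]
        if m.sum()>10: print(" b",lo,m.sum(),q[:,:2].min(0),q[:,:2].max(0))
    m=(z>.1)&(np.hypot(P[...,0]-o["eef_pos"][0],P[...,1]-o["eef_pos"][1])<.035);print("lowest",np.percentile(z[m],[0,1]) if m.any() else 0)
E
```

```text
[ 0.5117 -0.351   0.2134] 0.612019192258703 63.81667159264907 [ 0.7093  0.2606 -3.5245]
wrist 5686 [ 0.4122 -0.4528  0.012 ] [ 0.6218 -0.2994  0.024 ] ((515.7275390625, -376.072509765625), (209.8022003173828, 150.2901153564453), 1.1097228527069092)
floor 0.0035074703463464085
 b 0.14 292 [ 0.5191 -0.3771] [ 0.5386 -0.3276]
 b 0.16 395 [ 0.518  -0.3775] [ 0.5387 -0.3276]
 b 0.18 551 [ 0.519  -0.3769] [ 0.5389 -0.3273]
 b 0.2 755 [ 0.5177 -0.3775] [ 0.5389 -0.3272]
lowest [0.1398 0.158 ]
scene 1402 [ 0.4108 -0.453   0.012 ] [ 0.624  -0.2989  0.024 ] ((517.1482543945312, -376.2882080078125), (212.08746337890625, 152.5200958251953), 0.865109920501709)
floor 0.003371741872153833
 b 0.14 114 [ 0.5015 -0.3766] [ 0.541  -0.3311]
 b 0.16 121 [ 0.5019 -0.3772] [ 0.541  -0.3321]
 b 0.18 122 [ 0.4998 -0.3771] [ 0.5412 -0.3304]
 b 0.2 117 [ 0.5031 -0.3774] [ 0.5411 -0.3304]
lowest [0.1373 0.1448]
```

View pics/wrist4.png

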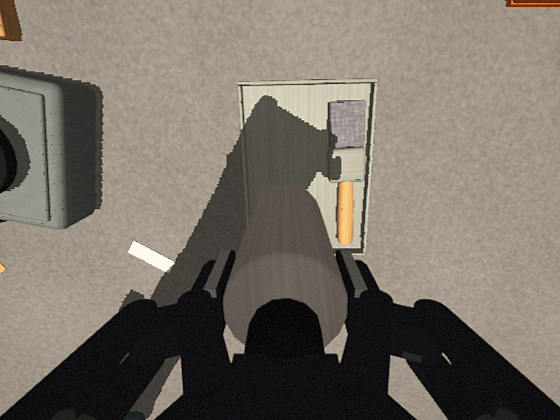

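The wrist view shows the bottle over the clear part of the tray, with the brush at (346,175) well to the right. The slices through the bottle are vertical. I descend and feel for the floor.

Call:
move_arm(deltas="1 3 0 0 0;1 0 0 20 0;1 0 0 25 0;1 0 0 25 0;1 0 0 20 0;1 0 0 15 0;1 0 0 10 0;1 0 0 6 0;1 0 0 4 0;1 0 0 3 0;1 0 0 2 0;1 0 0 1 0;1 0 0 0 0;1 0 0 0 0;1 0 0 0 0")

```text
time: 14.28
eef_pos: [0.5152, -0.3512, 0.0837]
tcp_rot: [0.0, 1.0, -0.001, 0.0]
contact_force: [-0.1, 0.3, -3.9]
width: 0.616
grip_force: 63.8
```

Call:
move_arm(deltas="1 0 0 1 0;1 0 0 1 0;1 0 0 1 0;1 0 0 1 0;1 0 0 0.5 0;1 0 0 0 0;1 0 0 0 0")

```text
time: 14.87
eef_pos: [0.515, -0.351, 0.0787]
tcp_rot: [-0.0, 1.0, -0.001, -0.0]
contact_force: [0.1, 0.1, -3.0]
width: 0.613
grip_force: 63.8
```

Call:
move_arm(deltas="1 0 0 0.5 0;1 0 0 0.5 0;1 0 0 0 0;1 0 0 0 0")

```text
time: 15.2
eef_pos: [0.5152, -0.3512, 0.0783]
tcp_rot: [0.0, 1.0, -0.001, 0.0]
contact_force: [-1.6, 1.1, 4.0]
width: 0.614
grip_force: 64.3
```

Contact is made (+7 N relative to hanging). I release gently, let it settle, then retreat straight up.

Call:
move_arm(deltas="0.3 0 0 0 0;0.3 0 0 0 0;0.25 0 0 0 0;0.2 0 0 0 0;0.15 0 0 0 0;0.1 0 0 0 0;0.05 0 0 0 0;0 0 0 0 0;0 0 0 0 0;0 0 0 0 0;0 0 0 0 0;0 0 0 0 0")

```text
time: 16.2
eef_pos: [0.515, -0.351, 0.0778]
tcp_rot: [-0.0, 1.0, -0.001, -0.0]
contact_force: [0.3, -0.7, 0.2]
width: 1.003
grip_force: 0.0
```

Call:
move_arm(deltas="0 0 0 -5 0;0 0 0 -10 0;0 0 0 -15 0;0 0 0 -20 0;0 0 0 -25 0;0 0 0 -25 0;0 0 0 -25 0;0 0 0 -25 0;0 0 0 0 0;0 0 0 0 0;0 0 0 0 0;0 0 0 0 0")

```text
time: 17.2
eef_pos: [0.5145, -0.3507, 0.2271]
tcp_rot: [-0.0, 1.0, -0.001, -0.001]
contact_force: [-0.7, -0.0, -0.0]
width: 0.997
grip_force: 0.0
```

```bash
python3 - <<'E'
from h import *
o=env.get_obs();print(o["eef_pos"],o["width"],o["contact_force"])
p,d=capture("scene"); cv2.imwrite("pics/s5.png",p[:,:,::-1])
C=cam("scene");P=cloud(C,d);z=P[...,2];e=np.hypot(P[...,0]-.515,P[...,1]+.351)
m=(e<.035)&(z>.125)&(z<.16);print(z[m].max(),P[m].mean(0))
E
```

```text
[ 0.51450179 -0.35068896  0.22710302] 0.9974986202772169 [-0.7369068  -0.02347708 -0.0168492 ]
0.14618890099575077 [ 0.52039708 -0.35485007  0.13866606]
```

View pics/s5.png

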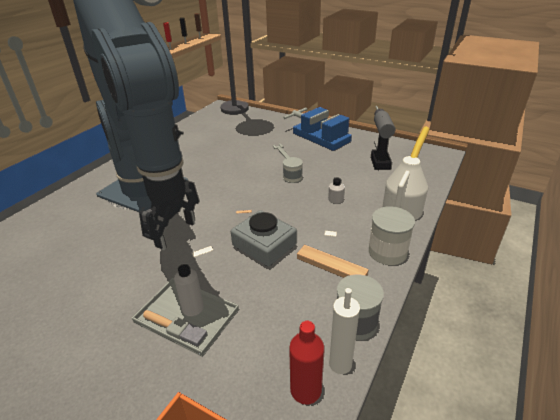

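The bottle stands upright in the tray at (188,295), next to the brush at (175,327). The gripper is clear, the pad is back up at (263,223), and nothing else has moved.

```bash
python3 -c "
from cell import env
print(env.close_job())"
```

```text
the job is handed in; nothing more can be done
None
```

I pressed the tall bottle onto the mixer pad until it was fully down and held it there for about 2.5 s. I then stood it upright in the clear part of the tray and let go; the job was handed in at about 17 s.

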